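Shut the loaded plate reader and draw out its emission filter slide

TASK

The sample plate is loaded, so first push the plate reader's drawer fully home, then lift the cover flap on top by its front tongue and swing it right back until it stands open. Of the two filter slides under the flap, draw the one with the wide tab straight up out of its slot, leaving the narrow-tabbed one seated and the things round the reader where they are. Finish while still holding the wide-tabbed slide up for inspection: upright and still above the reader, its lower end at least 6 cm above the deck, with the drawer shut and the flap open.

Things in the scene. Friction and masses are not known exactly. Their poses are not given: they have to be found in the camera images.
- reader: Microplate reader, white case 210 (x) x 220 (y) mm, fixed. Origin: centre of its underside; x points from its front (drawer side, towards the robot) to its back, y left, z up. Flat deck 85 mm high; raised spine 108 mm high along the back, x 72 to 105 mm. Under the flap two slots 8 (x) x 28 (y) mm, 60 mm deep, at x = 0, y = +32 and -32 mm, each with a filter slide; which is where varies.
- drawer (a joint): Plate drawer in the front of the reader, carrying a 96-well plate: metres pulled out towards the reader's -x, 0 = fully home, 0.075 = fully out. It slides stiffly (about 1.5 N plus some damping) and stays where it is left.
- drawer_front (a point): Middle of the outer face of the drawer's front panel. The panel is 156 mm wide and 48 mm high, from 18 to 66 mm above the worktop, 7 mm thick, and ends up 7 mm in front of the case when the drawer is home.
- flap (a joint): Cover flap: radians opened, 0 = shut on the deck, 1.57 = upright, 1.95 = leaning back at its stop. The hinge is stiff and the flap stays at any angle; lifting it takes about 1 N at the tongue. A level push on its front with a fingertip swings it back easily once it is above about 1 rad, but binds by friction when it is lower: lift it by the tongue first.
- flap_hinge (a point): Middle of the flap's hinge line (along the reader's y), at the top front edge of the spine, 107 mm above the worktop and 70 mm behind the reader's centre. The flap is a hood 115 mm long (forward of the hinge), 150 mm wide and 21 mm deep, with 3 mm walls: top, front and two sides, open below.
- flap_tongue (a point): Centre of the lift tongue at the middle of the flap's front edge: projects 22 mm forward, 16 mm wide (along y), 8 mm thick, level with the flap's top; 126 mm forward of the hinge and, when shut, 18 mm above the deck. It can be pinched across its 16 mm from above and turns between the fingers as the flap swings.
- wide_slide: Filter slide with the wide tab, 40 to 85 g: aluminium bar 6 (x) x 26 (y) x 56 mm with two round filters, a 10 x 34 x 4 mm flange that rests on the deck, and above it a black tab 8 (x) x 36 (y) x 15 mm high. Origin: middle of its lower end; z up to the tab, 74 mm tall in all. Hidden under the flap at first. Seated, its origin is 56 mm below the deck.
- wide_slide_foot (a point): Middle of the lower end of the wide-tabbed slide (its origin).
- wide_slide_tab (a point): Centre of the wide tab, 67 mm above the slide's lower end; 11 mm above the deck when seated. Grip it across its 8 mm thickness (the reader's x).
- narrow_slide: The other filter slide (excitation), the same but for a tab only 16 mm wide. Origin: middle of its lower end. It stays seated.
- wash: White plastic bottle with a ribbed cap, 72 mm across and 168 mm tall, standing to the left of the reader; origin at the centre of its underside.
- reagent: Clear 100 mL bottle with a screw cap, 47 mm across and 103 mm tall, left of the reader and farther back; origin under its centre.
- rack: Flat vial rack 71 x 134 x 22 mm with four small vials (36 mm high in all), to the right of the reader; origin under its centre.
- glass_beaker: Clear beaker 52 mm across and 70 mm tall, right of the reader and farther back; origin under its centre.
- countdown: White bench timer 52 x 64 x 18 mm lying to the right in front of the reader; origin under its centre.
- marker: White capped pen 134 mm long, 13 mm thick, lying to the left in front of the reader; origin under its centre.

How it is judged:
By the outcome, as a careful person would: the job done as asked, in the order asked, and still so for the second after the job is handed in, while the arm keeps its last pose, push and grip.
It also fails if it takes over 67 s, if anything falls off the work surface, if the arm or the gripper's body presses on something with over 40 N, if the wrist force passes 120 N, or if a joint passes its speed limit or range.

ROBOT

A 6-joint arm with a two-finger parallel gripper is mounted at the origin on a cart in front of the work surface, level with it; the furniture and walls round the work are solid. World frame = base frame: x ahead of the robot, y to its left, z up, the work surface at z = 0. Lengths are in m, angles in degrees, forces in N, time in s.
With the tool pointing down it reaches from about 0.35 to 0.875 m from the base axis. Payload 4.2 kg.
Tool frame: the origin (TCP) lies on the centre line of the jaws, within the pads' length; the fingertips stand tip_reach ahead of it and the grasp point (between the pads) is the TCP (tip_reach is the distance from the TCP to the fingertips, in m); z points along the fingers, y is the line along which they close (so a half turn about z gives the same grasp; the last joint's range is limited). The gripper opens to 87 mm and grips with 3 to 60 N. Pads are 19 mm wide; open, the fingers measure 117 mm over their backs; the gripper's body (75 mm by 190 mm) begins 51 mm behind the grasp point.
Start: joints at [80.821, 22.042, 0.453, 0, -68.411, -14.817], TCP at [0.254, 0.571, 0.242] pointing down, gripper open.
Joint ranges: [-179.83, 179.83], [-69.29, 118.12], [-61.27, 80.66], [-181.25, 117.63], [-171.15, -9.14], [-177.46, 177.46]. Speed limits (degrees/s): [159.86, 159.86, 180, 180, 180, 180].

INTERFACE

Orientations are given as a 3x3 rotation matrix whose columns are the frame's x, y, z axes.
In Python, from station import sense, capture, finish_job, tip_reach gives the robot as it stands.
- The arm moves only by the tool arm_command, never from a script. Its argument "deltas" is a list of rows, each a list of 7 numbers: the turn, a rotation vector about the tool's x, y, z in rad, then the shift along the tool's x, y, z in cm, then the closure, from -1 (fully open) to 1 (shut), so that 0 is half open. In form: [[rx, ry, rz, dx, dy, dz, hand], ...]. A call has 1 to 8 rows; each row is the pose to reach, as a shift and turn from the pose commanded when the call began, along the tool's axes at that moment; what a row does not reach only later rows make up. A row lasts 1/12 s, in which the tool goes at most 41.7 mm and 7.16 degrees, less where a joint would pass 70% of its speed; a pose out of reach is approached as far as the arm can. A call with a gripper value outside its range is refused whole. The fingers move at their own pace and stop on an object; the grip force is fixed at half the most. Time passes only in rows, so rows that repeat a pose let the fingers close. It gives the time, the measured TCP pose, the force, the opening and the grip force at its end, in the units of the state.
- sense(): the state, without advancing time (a new reading comes with each control period).
- capture(name): name is "scene" or "top" or "wrist"; returns a dict with "pixels" (384x512x3 uint8, blue, green, red), "fovy" (degrees; the focal length in pixels is half the picture's height over the tangent of half this angle, whatever the lens; pixels are square), "cx", "cy" (the principal point, pixels), "k1" (the pictures are not rectified: a ray, as slopes to the right and down, at radius r is drawn at 1 + k1 r^2 times it, then the intrinsics apply), "rvec" (rotation vector, rad) and "tvec" (3), from world to camera coordinates, as OpenCV has them. Camera axes: x right, y down, z forward; pixel columns grow to the right and rows downward; lengths in m; the calibration is good to about 2 mm. A picture is of the moment at which its call begins. There is no depth.
- finish_job(): hands the job in; it is judged then, once.
The state is a dict: "time_s": time; "joints": joint angles; "joint_velocities": joint speeds; "effort": joint torques, N m; "tcp_pos": TCP position; "ee_rot": TCP orientation; "wrist_force": force on the tool from outside, world axes, zero at the start; "moment": the same for the moment, N m; "gripper_width": opening from 0.0 (shut) to 1.0 (fully open); "gripper_force": force on a finger pad.
Only numpy, scipy, OpenCV 4.12 (cv2) and the standard library are available. Lean on these libraries where they do the work, as an engineer would, in place of code of your own. Each camera call takes 0.05 s, during which the arm holds its last target. There are 200 camera calls.

## Working session

There is one attempt and no reset: what is moved stays moved. The work goes in short steps, Python scripts to look and compute and a tool call to move; the robot and the scene stay as the last step left them, time stands still between calls to the robot, and variables do not carry over. Pictures are saved under pics/ and viewed, at most 10 in all, crops included, and the job is handed in when it is done.

Besides the shell and the picture viewer there is one more tool, called after ">>>" as name(argument=value, ...), one argument or row to a line, values as JSON. arm_command: Moves the arm, as the interface text tells. Its arguments: {"type":"object","properties":{"deltas":{"type":"array"}},"required":["deltas"]}

```bash
mkdir -p pics; ls
cat > h.py <<'E'
import numpy as np, cv2
from station import sense, capture, finish_job, tip_reach
def cam(c):
    f=c["pixels"].shape[0]/2/np.tan(np.radians(c["fovy"])/2)
    K=np.array([[f,0,c["cx"]],[0,f,c["cy"]],[0,0,1]]); D=np.array([c["k1"],0,0,0,0.])
    return K,D,np.array(c["rvec"],float),np.array(c["tvec"],float)
def proj(c,P):
    K,D,r,t=cam(c); return cv2.projectPoints(np.array(P,float).reshape(-1,1,3),r,t,K,D)[0].reshape(-1,2)
def onplane(c,uv,z):
    K,D,r,t=cam(c); R=cv2.Rodrigues(r)[0]; o=-R.T@t
    n=cv2.undistortPoints(np.array(uv,float).reshape(-1,1,2),K,D).reshape(-1,2)
    d=np.c_[n,np.ones(len(n))]@R
    return o+d*((z-o[2])/d[:,2])[:,None]
E
python3 - <<'E'
from h import *
s=sense()
for k in s: print(k,np.round(s[k],3).tolist())
print(tip_reach)
a=capture("scene");b=capture("top")
cv2.imwrite("pics/s0.png",cv2.resize(a["pixels"],(800,600),interpolation=cv2.INTER_CUBIC));cv2.imwrite("pics/t0.png",cv2.resize(b["pixels"],(800,600),interpolation=cv2.INTER_CUBIC))
import pickle;pickle.dump((a,b),open("c0.pkl","wb"))
E
```

```text
pics
time_s 0.0
joints [80.822, 22.09, 0.378, -0.028, -68.41, -14.816]
joint_velocities [0.071, 0.005, -0.073, -0.034, -0.103, 0.028]
effort [0.0, -39.067, 18.741, 4.22, 0.011, -0.0]
tcp_pos [0.254, 0.57, 0.24]
ee_rot [[0.914, -0.407, -0.001], [-0.407, -0.914, -0.002], [0.0, 0.002, -1.0]]
wrist_force [-0.719, -0.589, 0.136]
moment [0.029, 0.017, -0.04]
gripper_force 0.0
gripper_width 1.003
0.019
```

View pics/t0.png

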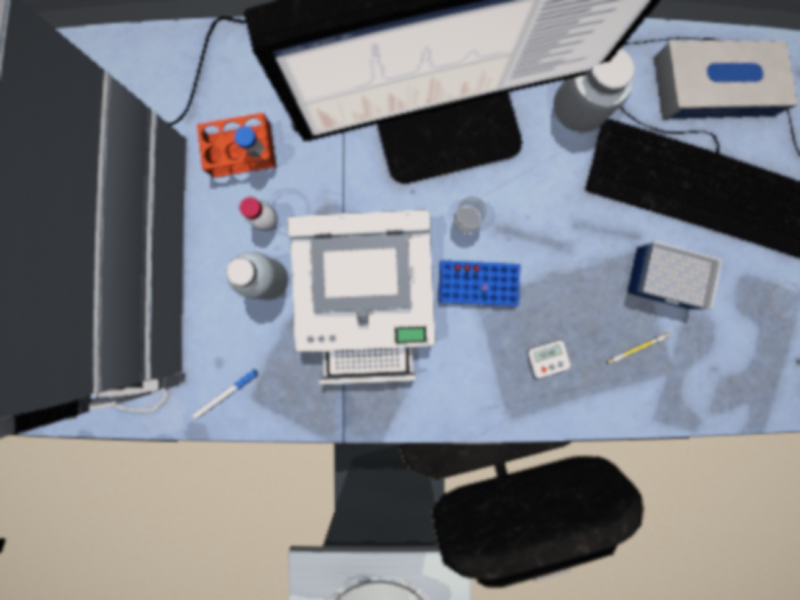

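View pics/s0.png

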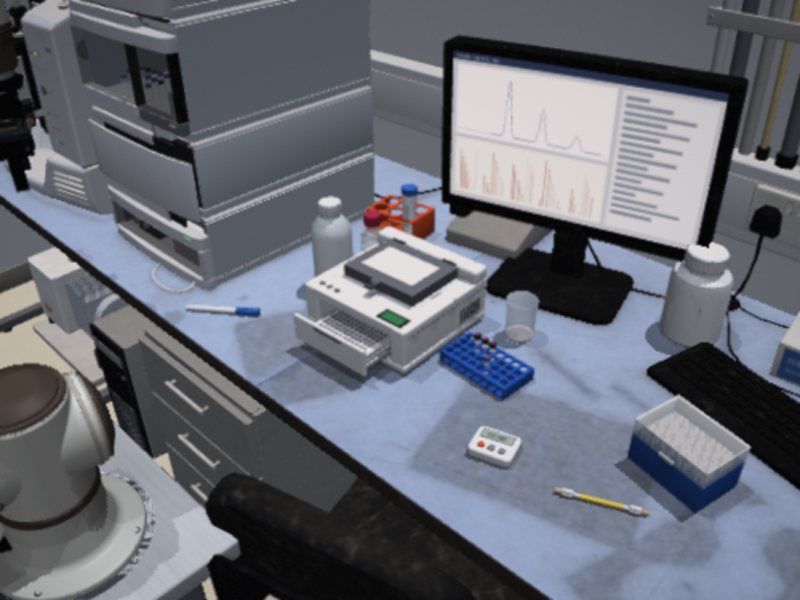

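The top view shows the reader's deck front corners at about (297,352) and (434,345), the spine's back corners at (290,218) and (429,212), the tongue at (363,320) and the drawer's front edge from (320,382) to (413,378). The scene view shows the drawer open and the flap shut. Next I'll fit the reader's pose.

```bash
cat > fit.py <<'E'
from h import *
import pickle
from scipy.optimize import least_squares
a,b=pickle.load(open("c0.pkl","rb"))
s=384/600
L=np.array([[-.105,.11,.085],[-.105,-.11,.085],[.105,.11,.108],[.105,-.11,.108],[-.067,0,.107]])
uv=np.array([[297,352],[434,345],[290,216],[429,211],[363,322]])*s
def W(p,L): 
    c,n=np.cos(p[2]),np.sin(p[2]); L=np.atleast_2d(L)
    return np.c_[p[0]+c*L[:,0]-n*L[:,1],p[1]+n*L[:,0]+c*L[:,1],L[:,2]]
if __name__=="__main__":
    r=least_squares(lambda p:(proj(b,W(p,L))-uv).ravel(),[.55,0,0])
    p=r.x; print(p,np.degrees(p[2]),r.fun.reshape(-1,2).round(1))
    d=onplane(b,np.array([[320,382],[413,378]])*s,.066); print(d)
    for n,l in dict(tongue=[-.056,0,.103],hinge=[.07,0,.107],slL=[0,.032,.096],slR=[0,-.032,.096],dfront=[-.112,0,.04],dout=[-.187,0,.04]).items(): print(n,W(p,l).round(4))
    im=cv2.resize(a["pixels"],(800,600),interpolation=cv2.INTER_CUBIC)
    for q in proj(a,W(p,np.r_[L,[[-.105,.11,0],[-.105,-.11,0],[-.112,.078,.066],[-.187,.078,.066],[-.187,-.078,.066]]])): cv2.circle(im,tuple(int(v/s) for v in q),2,(0,0,255),-1)
    cv2.imwrite("pics/f0.png",cv2.resize(im[200:400,260:520],None,fx=3,fy=3))
    print([onplane(b,np.array([u])*s,z).round(3)[0,:2].tolist() for u,z in [((240,275),.168),((250,208),.103),((468,215),.05),((440,283),.02),((225,393),.006)]])
E
python3 fit.py
```

```text
[0.61035071 0.01998522 0.03821938] 2.1898091681129483 [[-1.3 -0.3]
 [ 1.3  0.6]
 [-1.6 -0.6]
 [ 1.3 -1.4]
 [ 0.2  1.6]]
[[ 0.45146454  0.0894496   0.066     ]
 [ 0.45775847 -0.05838028  0.066     ]]
tongue [[0.5544 0.0178 0.103 ]]
hinge [[0.6803 0.0227 0.107 ]]
slL [[0.6091 0.052  0.096 ]]
slR [[ 0.6116 -0.012   0.096 ]]
dfront [[0.4984 0.0157 0.04  ]]
dout [[0.4235 0.0128 0.04  ]]
[[0.615, 0.189], [0.724, 0.194], [0.721, -0.15], [0.611, -0.105], [0.424, 0.263]]
```

View pics/f0.png

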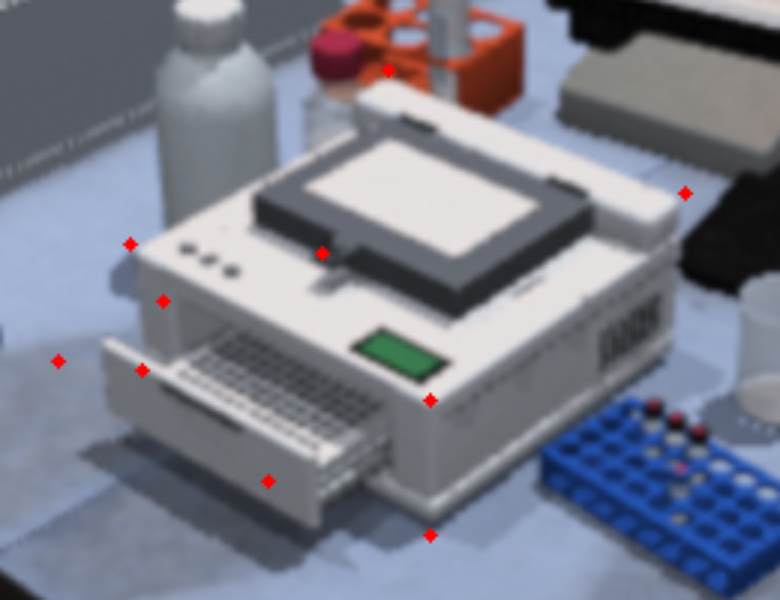

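Overlay points fall within a few mm of the reader: the drawn front-right corner (430,400) is on the real one, the front-left about 10 crop pixels off. I'll fit both cameras jointly.

```bash
cat > fit2.py <<'E'
from fit import *
L2=np.array([[-.105,.11,.085],[-.105,-.11,.085],[.105,.11,.108],[.105,-.11,.108],[.072,-.11,.108],[-.105,-.11,0]])
c2=np.array([[140,258],[432,395],[386,76],[680,204],[650,220],[432,518]])
uv2=(c2/3+[260,200])*s
r=least_squares(lambda p:np.r_[(proj(b,W(p,L))-uv).ravel(),(proj(a,W(p,L2))-uv2).ravel()],[.6,0,0],loss="soft_l1")
p=r.x; print(p,np.degrees(p[2]));print((proj(b,W(p,L))-uv).round(1).tolist(),(proj(a,W(p,L2))-uv2).round(1).tolist())
np.save("p.npy",p)
for n,l in dict(tongue=[-.056,0,.103],hinge=[.07,0,.107],slL=[0,.032,.096],slR=[0,-.032,.096],dfront=[-.112,0,.04],dout=[-.187,0,.04]).items(): print(n,W(p,l).round(4))
d=onplane(a,(np.array([[104,342],[320,468]])/3+[260,200])*s,.066);print(d)
E
python3 fit2.py
```

```text
[0.61025703 0.02011784 0.04225796] 2.421202992357242
[[-1.2, -0.1], [1.4, 0.4], [-1.8, -0.3], [1.0, -1.5], [0.3, 1.7]] [[-2.2, -2.6], [-0.1, 1.2], [0.2, -0.9], [1.1, -2.1], [-0.2, -0.4], [0.2, 3.4]]
tongue [[0.5543 0.0178 0.103 ]]
hinge [[0.6802 0.0231 0.107 ]]
slL [[0.6089 0.0521 0.096 ]]
slR [[ 0.6116 -0.0119  0.096 ]]
dfront [[0.4984 0.0154 0.04  ]]
dout [[0.4234 0.0122 0.04  ]]
[[ 0.44816619  0.08640579  0.066     ]
 [ 0.45124218 -0.07505812  0.066     ]]
```

```bash
cat >> h.py <<'E'
from scipy.spatial.transform import Rotation as Ro
def rot(yaw,pitch=0): # tool down, tool x at heading yaw (deg); pitch tips the body back to the robot
    return Ro.from_euler("z",yaw,degrees=True).as_matrix()@Ro.from_euler("y",pitch,degrees=True).as_matrix()@np.diag([1.,-1,-1])
def go(*wps):
    s=sense(); R=np.array(s["ee_rot"]); p=np.array(s["tcp_pos"])
    print("at",p.round(4),"x-axis",R[:,0].round(3),"F",np.round(s["wrist_force"],1),"w",round(s["gripper_width"],3),"t",round(s["time_s"],2))
    for pos,RR in wps: print(Ro.from_matrix(R.T@RR).as_rotvec().round(3),(R.T@(np.array(pos)-p)*100).round(2))
E
python3 - <<'E'
from h import *
go(([.27,.40,.24],rot(-24)),([.30,.25,.24],rot(-10)),([.40,.014,.2],rot(2.4)))
a,b=__import__("pickle").load(open("c0.pkl","rb"))
print(onplane(b,np.array([[185,380],[185,140]])*.64,0).round(3), onplane(b,np.array([[305,135]])*.64,.15))
E
```

```text
at [0.254  0.5705 0.2406] x-axis [ 0.913 -0.407  0.   ] F [ 0.3  0.5 -0.7] w 0.996 t 0.1
[ 0.002 -0.    -0.   ] [ 8.4  14.92  0.09]
[ 0.002  0.    -0.244] [17.25 27.41  0.11]
[ 0.002  0.    -0.461] [35.98 44.89  4.15]
[[0.445 0.336 0.   ]
 [0.869 0.344 0.   ]] [[0.82252746 0.10092712 0.15      ]]
```

>>> arm_command(
  deltas=[
    [0,0,0,2.0,3.6,0,1],
    [0,0,0,4,7.2,0,1],
    [0,0,0,6,10.8,0,1],
    [0,0,0,8.2,14.5,0,1],
    [0,0,-0.08,11,18,0,1],
    [0,0,-0.16,13.5,21.2,0,1],
    [0,0,-0.24,16.2,24.5,0,1],
    [0,0,-0.3,18.5,27.5,0,1],
  ],
)

```text
time_s: 0.77
tcp_pos: [0.311, 0.2429, 0.2413]
ee_rot: [[0.993, -0.114, -0.0], [-0.114, -0.993, -0.0], [-0.0, 0.0, -1.0]]
wrist_force: [1.3, -0.5, -0.1]
gripper_width: 0.479
gripper_force: 0.0
```

Run:
```python
from h import *
go(([.40,.014,.2],rot(2.4)),([.40,.014,.061],rot(2.4)))
```

```text
at [0.311  0.2429 0.2413] x-axis [ 0.993 -0.114 -0.   ] F [ 1.3 -0.5 -0.1] w 0.479 t 0.77
[ 0.     0.    -0.156] [11.46 21.72  4.14]
[ 0.     0.    -0.156] [11.46 21.72 18.04]
```

>>> arm_command(
  deltas=[
    [0,0,-0.05,1.9,3.6,0,1],
    [0,0,-0.1,3.8,7.2,0,1],
    [0,0,-0.156,5.7,10.8,0,1],
    [0,0,-0.156,7.6,14.4,1,1],
    [0,0,-0.156,9.5,18,2.5,1],
    [0,0,-0.156,11.4,21.7,4,1],
    [0,0,-0.156,11.4,21.7,8,1],
    [0,0,-0.156,11.4,21.7,8,1],
  ],
)

```text
time_s: 1.43
tcp_pos: [0.3942, 0.0123, 0.1558]
ee_rot: [[0.999, 0.029, -0.013], [0.029, -1.0, -0.004], [-0.014, 0.003, -1.0]]
wrist_force: [-0.7, -0.4, -1.1]
gripper_width: 0.006
gripper_force: 0.0
```

Run:
```python
from h import *
go(([.40,.014,.062],rot(2.4)),([.43,.014,.062],rot(2.4)),([.49,.016,.062],rot(2.4)))
c=capture("scene");cv2.imwrite("pics/s1.png",cv2.resize(c["pixels"][90:290,150:400],(750,600),interpolation=cv2.INTER_CUBIC))
```

```text
at [0.3942 0.0123 0.1558] x-axis [ 0.999  0.029 -0.014] F [-0.7 -0.4 -1.1] w 0.006 t 1.43
[ 0.003  0.014 -0.013] [ 0.72 -0.19  9.37]
[ 0.003  0.014 -0.013] [ 3.71 -0.1   9.33]
[ 0.003  0.014 -0.013] [ 9.72 -0.12  9.25]
```

View pics/s1.png

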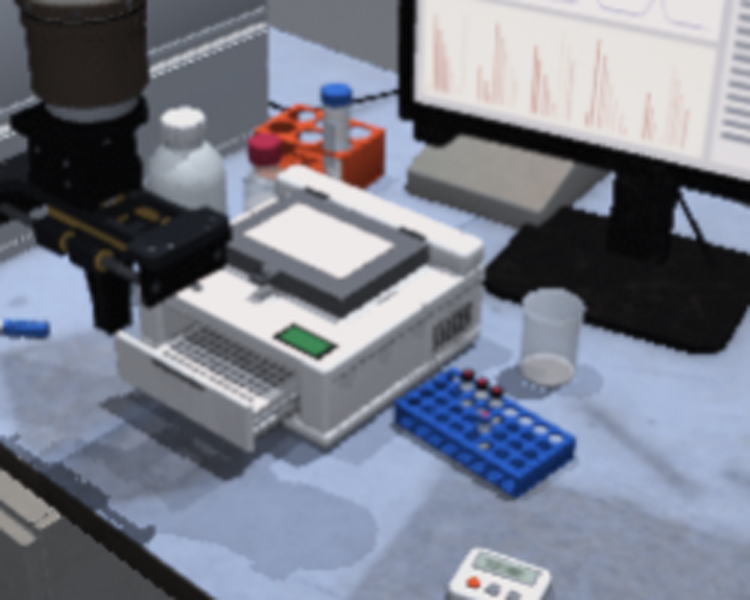

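The gripper is at (130,260), closed above and in front of the open drawer, whose panel runs from (117,340) to (255,440). The body's long side lies along y. Next: lower and push.

>>> arm_command(
  deltas=[
    [0,0.014,-0.013,0.7,0,4,1],
    [0,0.014,-0.013,0.7,0,8,1],
    [0,0.014,-0.013,0.7,0,9.4,1],
    [0,0.014,-0.013,2.5,0,9.4,1],
    [0,0.014,-0.013,4,0,9.4,1],
    [0,0.014,-0.013,5.5,0,9.4,1],
    [0,0.014,-0.013,7,0,9.4,1],
    [0,0.014,-0.013,8.5,0,9.4,1],
  ],
)

```text
time_s: 2.15
tcp_pos: [0.4834, 0.0208, 0.0686]
ee_rot: [[0.999, 0.052, 0.012], [0.052, -0.999, 0.0], [0.012, 0.0, -1.0]]
wrist_force: [-3.2, 1.9, -1.5]
gripper_width: 0.007
gripper_force: 1.5
```

Run:
```python
from h import *
go(([.4885,.016,.062],rot(2.4)))
```

```text
at [0.4834 0.0208 0.0686] x-axis [0.999 0.052 0.012] F [-3.2  1.9 -1.5] w 0.007 t 2.15
[ 0.    -0.012  0.011] [0.47 0.5  0.66]
```

>>> arm_command(
  deltas=[
    [0,0,0,0,0,0,1],
    [0,0,0,0.3,0,0,1],
    [0,0,0,0.6,0,0,1],
    [0,0,0,0.9,0,0,1],
    [0,0,0,0.9,0,0,1],
    [0,0,0,0.9,0,0,1],
  ],
)

```text
time_s: 2.65
tcp_pos: [0.4889, 0.0193, 0.0675]
ee_rot: [[0.999, 0.05, 0.007], [0.05, -0.999, -0.001], [0.007, 0.001, -1.0]]
wrist_force: [-7.4, 3.0, 3.1]
gripper_width: 0.009
gripper_force: 3.4
```

>>> arm_command(
  deltas=[
    [0,0,0,0.3,0,0,1],
    [0,0,0,0.6,0,0,1],
    [0,0,0,0.6,0,0,1],
    [0,0,0,0.6,0,0,1],
  ],
)

```text
time_s: 2.98
tcp_pos: [0.4892, 0.0182, 0.0664]
ee_rot: [[0.999, 0.048, -0.005], [0.048, -0.999, -0.004], [-0.005, 0.003, -1.0]]
wrist_force: [-17.6, 3.5, 9.1]
gripper_width: 0.005
gripper_force: 8.4
```

Run:
```python
from h import *
go(([.44,.016,.068],rot(2.4)),([.44,.016,.19],rot(2.4)),([.5515,.018,.19],rot(2.4)),([.5515,.018,.17],rot(2.4)))
c=capture("scene");cv2.imwrite("pics/s2.png",cv2.resize(c["pixels"][90:290,150:400],(750,600),interpolation=cv2.INTER_CUBIC))
```

```text
at [0.4892 0.0182 0.0664] x-axis [ 0.999  0.048 -0.005] F [-17.6   3.5   9.1] w 0.005 t 2.98
[0.003 0.005 0.006] [-4.93 -0.01 -0.13]
[0.003 0.005 0.006] [ -4.99   0.03 -12.33]
[0.003 0.005 0.006] [  6.15   0.36 -12.39]
[0.003 0.005 0.006] [  6.16   0.35 -10.39]
```

View pics/s2.png

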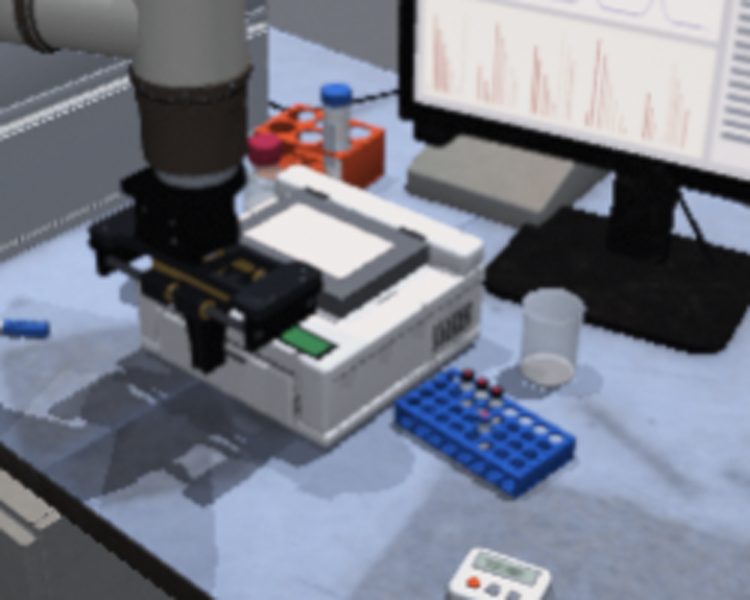

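Drawer is home: the panel sits flush and the force rises without motion. Its face also confirms my x estimate. Next: back off, rise and go above the tongue.

>>> arm_command(
  deltas=[
    [0,0,0,-2,0,0,1],
    [0,0,0,-3,0,-4,0],
    [0,0,0,-3,0,-8,0],
    [0,0,0,0,0.3,-11,0],
    [0,0,0,3.5,0.35,-12.3,0],
    [0,0,0.006,6.15,0.35,-12.3,0],
    [0,0,0.006,6.15,0.35,-12.3,0],
    [0,0,0.006,6.15,0.35,-12.3,0],
  ],
)

```text
time_s: 3.7
tcp_pos: [0.5587, 0.0197, 0.1916]
ee_rot: [[0.999, 0.044, 0.014], [0.044, -0.999, 0.001], [0.014, -0.0, -1.0]]
wrist_force: [0.4, -0.2, -0.5]
gripper_width: 0.439
gripper_force: 0.0
```

Run:
```python
from h import *
go(([.5515,.018,.115],rot(2.4)))
c=capture("wrist");im=cv2.resize(c["pixels"],(800,600),interpolation=cv2.INTER_CUBIC)
for q in proj(c,[[.5543,.0178,.107],[.5543,.0178,.103],sense()["tcp_pos"]]): print(q/.64); cv2.circle(im,tuple(int(v/.64) for v in q),3,(0,0,255),-1)
cv2.imwrite("pics/w1.png",im)
```

```text
at [0.5587 0.0197 0.1916] x-axis [0.999 0.044 0.014] F [ 0.4 -0.2 -0.5] w 0.439 t 3.7
[-0.    -0.014  0.002] [-0.83  0.14  7.65]
[399.58881259 337.05130379]
[399.52545321 334.31490881]
[396.62457167 415.78529866]
```

View pics/w1.png

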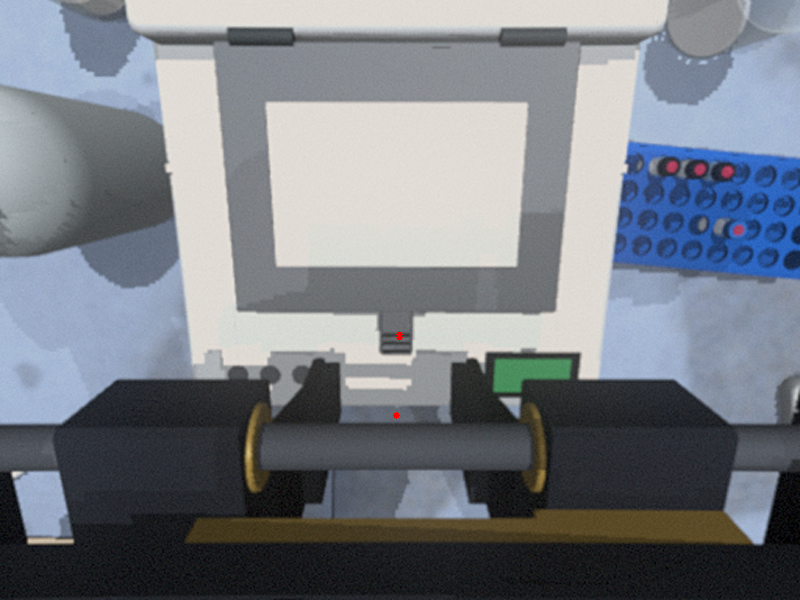

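The tongue's centre is seen at (396,333), within 4 pixels of the prediction, so I descend and pinch.

>>> arm_command(
  deltas=[
    [0,-0.01,0.002,-0.8,0.14,0,0],
    [0,-0.01,0.002,-0.8,0.14,3,0],
    [0,-0.01,0.002,-0.8,0.14,6,0],
    [0,-0.01,0.002,-0.8,0.14,7.6,0],
    [0,-0.01,0.002,-0.8,0.14,7.6,0],
    [0,-0.01,0.002,-0.8,0.14,7.6,0],
  ],
)

```text
time_s: 4.25
tcp_pos: [0.5502, 0.0175, 0.1153]
ee_rot: [[0.999, 0.043, 0.002], [0.043, -0.999, -0.001], [0.002, 0.001, -1.0]]
wrist_force: [0.4, -0.8, 0.7]
gripper_width: 0.505
gripper_force: 0.0
```

>>> arm_command(
  deltas=[
    [0,0,0,0,0,0,1],
    [0,0,0,0,0,0,1],
    [0,0,0,0,0,0,1],
    [0,0,0,0,0,0,1],
    [0,0,0,0,0,0,1],
  ],
)

```text
time_s: 4.67
tcp_pos: [0.5519, 0.0179, 0.1162]
ee_rot: [[0.999, 0.042, 0.005], [0.042, -0.999, 0.001], [0.005, -0.0, -1.0]]
wrist_force: [-1.2, 1.5, 1.3]
gripper_width: 0.209
gripper_force: 2.1
```

Run:
```python
from h import *
s=sense();R=np.array(s["ee_rot"]);print(s["tcp_pos"],s["gripper_width"]*87,s["gripper_force"])
q=np.linspace(0,1.9,20)
for t in q: print(round(t,2),(126*(1-np.cos(t))/10).round(2),(-126*np.sin(t)/10).round(2))
```

```text
[0.55186428 0.01791597 0.11623159] 18.179058492705497 2.115878015756607
0.0 0.0 -0.0
0.1 0.06 -1.26
0.2 0.25 -2.5
0.3 0.56 -3.72
0.4 0.99 -4.91
0.5 1.54 -6.04
0.6 2.2 -7.11
0.7 2.96 -8.12
0.8 3.82 -9.04
0.9 4.77 -9.87
1.0 5.79 -10.6
1.1 6.88 -11.23
1.2 8.03 -11.74
1.3 9.23 -12.14
1.4 10.46 -12.42
1.5 11.71 -12.57
1.6 12.97 -12.59
1.7 14.22 -12.49
1.8 15.46 -12.27
1.9 16.67 -11.92
```

>>> arm_command(
  deltas=[
    [0,0,0,0,0,0,1],
    [0,0,0,0,0,0,1],
    [0,0,0,0.06,0,-1.26,1],
    [0,0,0,0.25,0,-2.5,1],
    [0,0,0,0.56,0,-3.7,1],
    [0,0,0,1.0,0,-4.9,1],
    [0,0,0,1.5,0,-6.0,1],
    [0,0,0,2.2,0,-7.1,1],
  ],
)

```text
time_s: 5.33
tcp_pos: [0.5709, 0.0197, 0.1858]
ee_rot: [[0.999, 0.042, -0.002], [0.042, -0.999, 0.002], [-0.002, -0.002, -1.0]]
wrist_force: [-3.5, 5.3, -2.0]
gripper_width: 0.174
gripper_force: 30.0
```

Run:
```python
from h import *
go(([.5519+.0579,.0203,.1162+.106],rot(2.4)),([.5519+.0923,.0218,.1162+.1214],rot(2.4)))
c=capture("scene");cv2.imwrite("pics/s3.png",cv2.resize(c["pixels"][90:290,150:400],(750,600),interpolation=cv2.INTER_CUBIC))
```

```text
at [0.5709 0.0197 0.1858] x-axis [ 0.999  0.042 -0.002] F [-3.5  5.3 -2. ] w 0.174 t 5.33
[-0.002  0.002 -0.   ] [ 3.88  0.09 -3.65]
[-0.002  0.002 -0.   ] [ 7.32  0.08 -5.19]
```

View pics/s3.png

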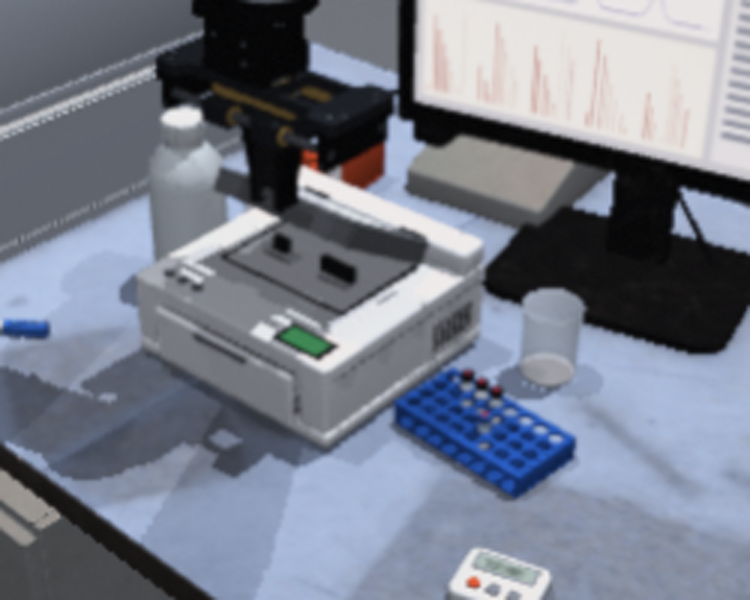

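The flap is up about 0.6 rad, held by the tongue, and the drawer is flush. The wide tab is on the right at (338,268) and the narrow one on the left at (281,243). I'll continue the arc.

>>> arm_command(
  deltas=[
    [0,0,0,0.76,0,-1.0,1],
    [0,0,0,1.6,0,-1.9,1],
    [0,0,0,2.55,0,-2.75,1],
    [0,0,0,3.6,0,-3.5,1],
    [0,0,0,4.7,0,-4.1,1],
    [0,0,0,5.8,0,-4.6,1],
    [0,0,0,7.0,0,-5.0,1],
    [0,0,0,8.25,0,-5.3,1],
  ],
)

```text
time_s: 6.05
tcp_pos: [0.655, 0.0233, 0.2431]
ee_rot: [[0.999, 0.043, 0.004], [0.043, -0.999, 0.001], [0.004, -0.001, -1.0]]
wrist_force: [-4.6, 4.9, 8.1]
gripper_width: 0.179
gripper_force: 30.0
```

>>> arm_command(
  deltas=[
    [0,0,0,1.25,0,-0.3,1],
    [0,0,0,2.5,0,-0.3,1],
    [0,0,0,3.75,0,-0.2,1],
    [0,0,0,5.0,0,0,1],
    [0,0,0,6.1,0,0.3,1],
    [0,0,0,6.4,0,0.4,1],
    [0,0,0,6.4,0,0.4,1],
  ],
)

```text
time_s: 6.63
tcp_pos: [0.7232, 0.0262, 0.2406]
ee_rot: [[0.999, 0.044, 0.015], [0.044, -0.999, 0.002], [0.015, -0.001, -1.0]]
wrist_force: [1.7, 4.0, 8.7]
gripper_width: 0.173
gripper_force: 30.0
```

Run:
```python
from h import *
p=np.load("p.npy");s=sense();d=np.array(s["tcp_pos"])-[.6802-.0025,.0231,.107+.0125]
print(s["joints"],"angle",np.arctan2(d[2],-d[0]),np.hypot(d[0],d[2]))
```

```text
[ 14.89125402  31.5007214   15.73894804   0.14538432 -73.36215195
  77.57152002] angle 1.929800688837036 0.1293872166590398
```

>>> arm_command(
  deltas=[
    [0,0,0,0,0,0,-0.15],
    [0,0,0,0,0,0,-0.15],
    [0,0,0,0,0,0,-0.15],
    [0,0,0,0,0,0,-0.15],
    [0,0,0,0,0,-2,-0.15],
    [0,0,0,0,0,-5,-0.15],
    [0,0,0,-4,1.5,-5,-0.15],
    [0,0,0,-8,3.3,-5,-0.15],
  ],
)

```text
time_s: 7.3
tcp_pos: [0.6441, -0.0095, 0.2853]
ee_rot: [[0.999, 0.043, 0.004], [0.043, -0.999, 0.001], [0.004, -0.0, -1.0]]
wrist_force: [-0.3, -1.9, -1.1]
gripper_width: 0.566
gripper_force: 0.0
```

Run:
```python
from h import *
go(([.6116,-.0119,.2],rot(2.4)),([.6116,-.0119,.11],rot(2.4)))
```

```text
at [ 0.6441 -0.0095  0.2853] x-axis [0.999 0.043 0.004] F [-0.3 -1.9 -1.1] w 0.566 t 7.3
[-0.    -0.004  0.001] [-3.3   0.11  8.52]
[-0.    -0.004  0.001] [-3.34  0.11 17.52]
```

>>> arm_command(
  deltas=[
    [0,0,0,-4,0.1,1,-0.15],
    [0,0,0,-7,0.1,4,-0.15],
    [0,0,0,-8.5,0.1,7,-0.15],
    [0,0,0,-8.5,0.1,7.5,-0.15],
    [0,0,0,-8.5,0.1,7.5,-0.15],
    [0,0,0,-8.5,0.1,7.5,-0.15],
  ],
)

```text
time_s: 7.8
tcp_pos: [0.56, -0.0147, 0.2109]
ee_rot: [[0.999, 0.042, 0.004], [0.042, -0.999, -0.001], [0.004, 0.001, -1.0]]
wrist_force: [1.0, 1.0, 0.4]
gripper_width: 0.576
gripper_force: 0.0
```

Run:
```python
from h import *
go(([.6116,-.0119,.17],rot(2.4)),([.6116,-.0119,.11],rot(2.4)))
c=capture("wrist");im=cv2.resize(c["pixels"],(800,600),interpolation=cv2.INTER_CUBIC)
for q in proj(c,[[.6116,-.0119,.104],[.6116+.0008,-.0119-.018,.104],[.6116-.0008,-.0119+.018,.104]]): print(q/.64); cv2.circle(im,tuple(int(v/.64) for v in q),2,(0,0,255),-1)
cv2.imwrite("pics/w2.png",im)
d=capture("scene");cv2.imwrite("pics/s4.png",cv2.resize(d["pixels"][90:290,150:400],(750,600),interpolation=cv2.INTER_CUBIC))
__import__("pickle").dump(c,open("c2.pkl","wb"))
```

```text
at [ 0.56   -0.0147  0.2109] x-axis [0.999 0.042 0.004] F [1.  1.  0.4] w 0.576 t 7.8
[ 0.001 -0.004  0.001] [ 5.15 -0.07  4.11]
[ 0.001 -0.004  0.001] [ 5.12 -0.07 10.11]
[394.42828576 211.14132653]
[431.49907887 211.05568092]
[357.3619686  211.20767506]
```

View pics/w2.png

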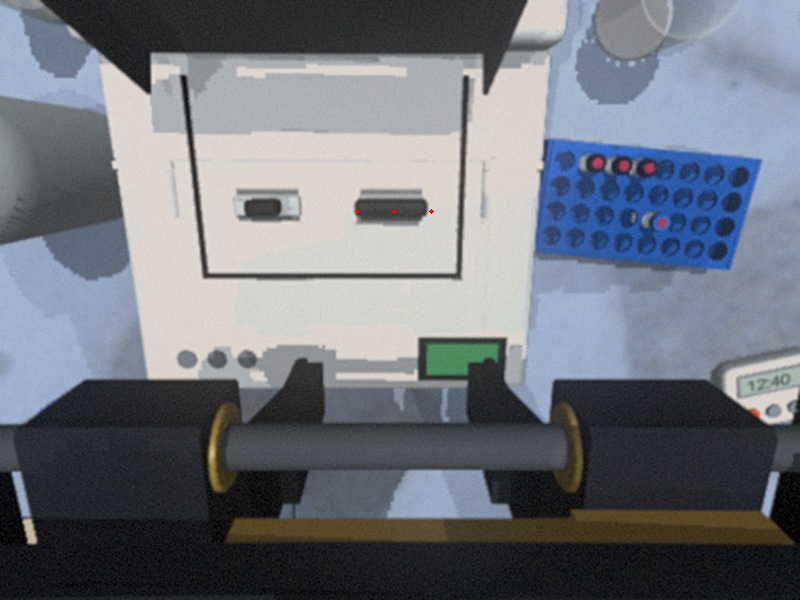

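View pics/s4.png

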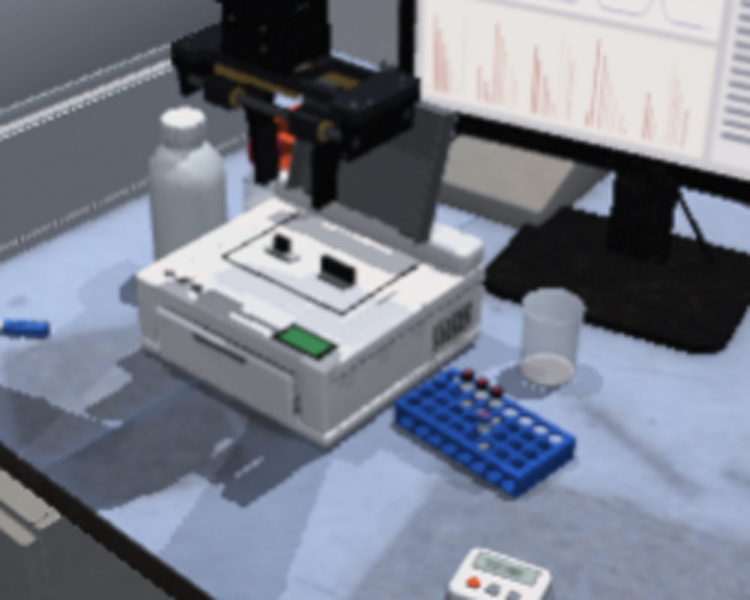

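The flap stands open and both slides are seated. The wide tab's top centre is at (391,208), predicted at (394,211), so I shift the target by 1–2 mm. I'll grip the tab by its 36 mm ends, because the 190 mm gripper body would hit the open flap if the jaws closed along x.

>>> arm_command(
  deltas=[
    [0,0,0,3,-0.2,0,-0.15],
    [0,0,0,5.3,-0.25,2,-0.15],
    [0,0,0,5.3,-0.25,5,-0.15],
    [0,0,0,5.3,-0.25,7,-0.15],
    [0,0,0,5.3,-0.25,7,-0.15],
    [0,0,0,5.3,-0.25,7,-0.15],
  ],
)

```text
time_s: 8.4
tcp_pos: [0.6131, -0.0099, 0.1406]
ee_rot: [[0.999, 0.042, 0.003], [0.042, -0.999, -0.001], [0.003, 0.001, -1.0]]
wrist_force: [0.8, -0.2, 1.2]
gripper_width: 0.573
gripper_force: 0.0
```

Run:
```python
from h import *
go(([.613,-.0105,.11],rot(2.4)))
```

```text
at [ 0.6131 -0.0099  0.1406] x-axis [0.999 0.042 0.003] F [ 0.8 -0.2  1.2] w 0.573 t 8.4
[ 0.001 -0.003  0.001] [-0.02  0.06  3.06]
```

>>> arm_command(
  deltas=[
    [0,0,0,0,0.05,1.5,-0.15],
    [0,0,0,0,0.05,2.6,-0.15],
    [0,0,0,0,0.05,3.0,-0.15],
    [0,0,0,0,0.05,3.0,-0.15],
    [0,0,0,0,0.05,3.0,-0.15],
  ],
)

```text
time_s: 8.82
tcp_pos: [0.6129, -0.0103, 0.1117]
ee_rot: [[0.999, 0.043, 0.005], [0.043, -0.999, 0.0], [0.005, 0.0, -1.0]]
wrist_force: [0.2, 0.8, -0.3]
gripper_width: 0.576
gripper_force: 0.0
```

>>> arm_command(
  deltas=[
    [0,0,0,0,0,0,1],
    [0,0,0,0,0,0,1],
    [0,0,0,0,0,0,1],
    [0,0,0,0,0,0,1],
    [0,0,0,0,0,0,1],
    [0,0,0,0,0,0,1],
  ],
)

```text
time_s: 9.32
tcp_pos: [0.6126, -0.0103, 0.1114]
ee_rot: [[0.999, 0.042, 0.005], [0.042, -0.999, 0.0], [0.005, -0.0, -1.0]]
wrist_force: [-0.4, 0.5, 3.6]
gripper_width: 0.402
gripper_force: 30.0
```

>>> arm_command(
  deltas=[
    [0,0,0,0,0,-0.5,1],
    [0,0,0,0,0,-1.2,1],
    [0,0,0,0,0,-2,1],
    [0,0,0,0,0,-3,1],
    [0,0,0,0,0,-4,1],
    [0,0,0,0,0,-5,1],
    [0,0,0,0,0,-6,1],
    [0,0,0,0,0,-7,1],
  ],
)

```text
time_s: 9.98
tcp_pos: [0.6121, -0.0104, 0.1821]
ee_rot: [[0.999, 0.042, 0.005], [0.042, -0.999, 0.0], [0.005, -0.0, -1.0]]
wrist_force: [-1.1, -0.5, -1.5]
gripper_width: 0.411
gripper_force: 30.0
```

>>> arm_command(
  deltas=[
    [0,0,0,0,0,-1,1],
    [0,0,0,0,0,-2,1],
    [0,0,0,0,0,-3,1],
    [0,0,0,0,0,-4,1],
    [0,0,0,0,0,-5,1],
    [0,0,0,0,0,-6,1],
    [0,0,0,0,0,-6.7,1],
    [0,0,0,0,0,-7,1],
  ],
)

```text
time_s: 10.65
tcp_pos: [0.6123, -0.0103, 0.2524]
ee_rot: [[0.999, 0.042, 0.006], [0.042, -0.999, 0.0], [0.006, -0.0, -1.0]]
wrist_force: [-0.0, 0.2, -1.6]
gripper_width: 0.403
gripper_force: 30.0
```

>>> arm_command(
  deltas=[
    [0,0,0,0,0,0,1],
    [0,0,0,0,0,0,1],
    [0,0,0,0,0,0,1],
    [0,0,0,0,0,0,1],
    [0,0,0,0,0,0,1],
    [0,0,0,0,0,0,1],
  ],
)

```text
time_s: 11.15
tcp_pos: [0.6116, -0.0104, 0.2503]
ee_rot: [[0.999, 0.042, 0.003], [0.042, -0.999, -0.0], [0.003, 0.0, -1.0]]
wrist_force: [-1.0, 0.1, -0.4]
gripper_width: 0.404
gripper_force: 30.0
```

Run:
```python
from h import *
go()
d=capture("scene");cv2.imwrite("pics/s5.png",cv2.resize(d["pixels"][60:260,150:400],(750,600),interpolation=cv2.INTER_CUBIC))
```

```text
at [ 0.6116 -0.0104  0.2503] x-axis [0.999 0.042 0.003] F [-1.   0.1 -0.4] w 0.404 t 11.15
```

View pics/s5.png

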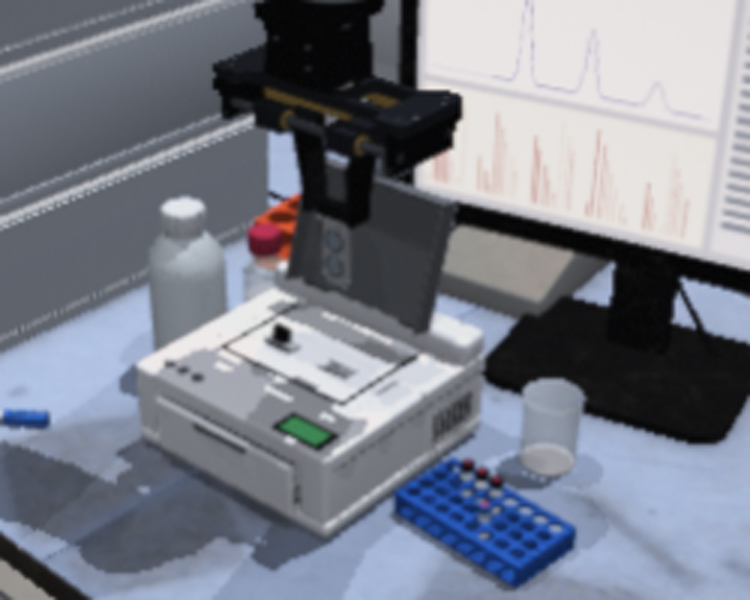

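The slide hangs upright in the fingers, its lower end at (335,285), and its slot at (338,370) is empty. The narrow slide is still seated at (281,335), the flap is open, the drawer is shut, and everything around the reader is in place. The foot is about 8 cm above the deck.

```bash
python3 -c "
from station import finish_job
print(finish_job())"
```

```text
the job is handed in; nothing more can be done
None
```

The job is handed in: drawer pushed home, flap standing open, and the wide-tabbed slide held upright and still about 8 cm above the deck, with the narrow slide seated and nothing round the reader disturbed; I gripped the tab by its 36 mm ends rather than across its 8 mm thickness, to keep the gripper body clear of the open flap.

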